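Pop the recorder's battery lid and put the battery on charge

TASK

Press down gently on the ridged pad of the sleep recorder's lid until the hidden catch under it lets go, without forcing it once it bottoms, then move straight out of the way so that the sprung lid swings fully open by itself, without touching or steering it on its way. Then lift the battery block out of the bay and set it, without dropping it, upright and fully down in the well of the charging dock. Leave the lid open and the bottle, jar, mug and tape roll undisturbed.

Things in the scene. Friction and masses are not known exactly. Their poses are not given: they have to be found in the camera images.
- recorder: The recorder: a white open-topped plastic case fixed to the bench, 150 (its x) x 170 (its y) x 54 mm high (66 mm with the lid), small dark sockets on its front (-x) face. Origin: centre of its underside on the bench, z up. Its grey lid fills the top and is hinged along the rear (+x) upper edge, 75 mm behind the origin and 66 mm up. The battery bay is under the rear part of the lid.
- bay_floor (a point): Floor of the battery bay where the battery stands, 6 mm above the bench, axes as the recorder's. The bay reaches 48 mm either way in x and 79 mm in y; rim 54 mm above the bench. The battery's long side lies along x, between ridges 5 mm high and 3 mm thick with 2 mm play: over 60 mm are free on either y side of it for fingers.
- lid: The grey lid, 142 mm from hinge to free front edge, 154 mm wide, 8 mm thick, 140 g. Origin on the hinge line at mid width; closed, the lid lies along its own -x, its z points up and its top is 66 mm above the bench. More than 18 N of push by the robot on it would break the catch.
- lid_hinge (a joint): Lid angle in rad: 0 closed and caught, below 0 pressed in, 2.7 fully open, lying back behind the case (far edge 125 mm above the bench, 205 mm behind the recorder's origin). Once the catch has let go, a spring opens it against a damper in about 4 s; its front edge rises at first at about 0.1 m/s, so leave upward at 0.2 m/s or more. From 0.3 to 2.4 rad the robot must not touch it.
- press_pad (a point): Top centre of the press pad, a ridged rectangle 24 (x) x 44 (y) mm on the lid, 125 mm from the hinge, mid width, 68 mm above the bench when closed; moves with the lid. Press straight down with closed fingertips. It gives at about 2 N, then at 3 to 6 N while the catch slides. See lid_hinge for what follows, pad_edge for the catch.
- pad_edge (a point): Middle of the lid's free front edge, top side, 17 mm in front of the pad's centre. Of the catch below: it lets go somewhere between 2 and 11 mm of press at the pad, different from unit to unit and not visible; 1 to 2 mm later the pad stops hard. A press felt as 10 to 13 N has always freed it; the lid rises only as the fingers leave. If it stays shut, press again a little harder.
- battery: The battery, a black block with a grey band, 50 (its x) x 30 (its y) x 42 mm high, 110 to 220 g, origin at the centre of its underside, z up. Grasp across its 30 mm width.
- dock: The charging dock, a low black block fixed to the bench, 76 (its x) x 56 (its y) mm, 14 mm high, with a well in its top 56 x 36 mm and 8 mm deep for the battery (long side along x, either way round), and behind it (+x, from 38 to 60 mm) a grey strip 24 mm high with two tiny lamps. Origin: centre of its underside, under the centre of the well.
- dock_floor (a point): Centre of the floor of the dock's well, 6 mm above the bench.
- gel_bottle: Bystander: clear capped bottle, 52 mm across, 120 mm tall; origin at the centre of its underside.
- gauze_jar: Bystander: white jar, 68 mm across, 90 mm tall; origin at the centre of its underside.
- mug: Bystander: blue mug, 76 mm across, 85 mm tall; origin at the centre of its underside.
- tape_roll: Bystander: roll of paper tape lying flat, 64 mm across, 22 mm high; origin at the centre of its underside.
Things that resemble listed ones, but are neither listed nor needed, are in the scene too. What is meant by the recorder is not yellow, and is the smaller of those in its own colour. Leave any pink look-alike of the dock alone.

How it is judged (in metres and radians):
On the way, in this order (a step that is already met when the one before it is completed fails the run):
1. the lid is pressed in by the robot (value of joint lid_hinge below -0.012 rad and contact force between the fingers and lid above 1 N).
2. the lid has swung open by itself (over 2.4 rad), untouched (value of joint lid_hinge above 2.4 rad and contact force between each of the fingers, the arm and lid below 0.1 N), for 0.2 s.
3. the battery is lifted clear of the recorder (height (world z) of battery above 0.062 m and contact force between the fingers and battery above 0.5 N), for 0.05 s.
At the end, for the whole second after the job is handed in: The lid stands open (over 2.4 rad); the battery stands upright (within 0.06 rad) in the dock's well, its centre within 6 mm of the well's centre, long side along the well (0.25 rad), its underside within 3 mm of the well's floor, at rest and released (value of joint lid_hinge above 2.4 rad and horizontal distance between battery and dock_floor below 0.006 m and z of battery in the frame of dock_floor below 0.003 m and angle between battery's own z axis and vertical below 0.06 rad and angle between the x axis of battery and the x axis of dock, either way round below 0.25 rad and linear speed of battery below 0.02 m/s); the robot touches nothing.
It fails at once if the lid is pressed or pushed with more than 18 N (contact force between any of the fingers, the arm and lid above 18 N).
It fails at once if the robot touches the lid while it swings (between 0.3 and 2.4 rad) (value of joint lid_hinge between 0.3 and 2.4 rad and contact force between any of the fingers, the arm and lid above 0.5 N).
It fails at once if the battery is dropped or thrown (faster than 0.4 m/s while not held) (linear speed of battery above 0.4 m/s and contact force between the fingers and battery below 0.1 N).
It fails at once if the bottle, jar, mug or tape roll is shifted more than 20 mm or tipped (distance of any of gel_bottle, gauze_jar, mug, tape_roll from where it was at the start of the episode above 0.02 m or angle between any of gel_bottle, gauze_jar, mug, tape_roll's own z axis and vertical above 0.3 rad).
It also fails if it takes over 58 s, if anything falls off the work surface, if the arm or the gripper's body presses on something with over 40 N, if the wrist force passes 120 N, or if a joint passes its speed limit or range.

ROBOT

A 6-joint arm with a two-finger parallel gripper is mounted at the origin on the work surface. World frame = base frame: x ahead of the robot, y to its left, z up, the work surface at z = 0. Lengths are in mm, angles in rad, forces in N, time in s.
With the tool pointing down it reaches from about 275 to 750 mm from the base axis. Payload 10.2 kg.
Tool frame: the origin (TCP) lies at the very end of the fingers, on their centre line; the grasp point (between the pads) lies 19 mm behind it (manip.tcp_to_grasp is the distance from the TCP to the grasp point, in mm); z points along the fingers, y is the direction in which the jaws open and shut (so a half turn about z gives the same grasp; the last joint's range is limited). The gripper opens to 88 mm and grips with 3 to 60 N. Pads are 18 mm wide; open, the fingers measure 123 mm over their backs; the gripper's body (75 mm by 187 mm) begins 45 mm behind the grasp point.
Start: joints at [0.992, 0.313, 1.498, -0, 1.331, -0.223], TCP at [182.892, 492.12, 238.72] pointing down, gripper open.
Joint ranges: [-2.94, 2.94], [-0.97, 2.17], [0.19, 2.56], [-1.23, 4.37], [0.02, 3.11], [-2.88, 2.88]. Speed limits (rad/s): [2.39, 2.39, 3.01, 3.14, 3.14, 3.14].

INTERFACE

Orientations are given as a unit quaternion [x, y, z, w].
In Python, from cell import manip, eyes, workorder gives the robot as it stands.
- The arm moves only by the shell command python3 -m jog 'ROWS' [OPENING] [FORCE]. ROWS is JSON, a list of rows, each an object with "linear": the shift along the tool's x, y, z in cm, a list of three; "turn": the turn about the tool's z in degrees. A call has 1 to 8 rows; each row shifts and turns the commanded pose from where the row before left it, along the tool's axes as they then stand; what a row does not reach is not made up. A row lasts 1/8 s, in which the tool goes at most 62.5 mm and 10.7 degrees, less where a joint would pass 70% of its speed; a pose out of reach is approached as far as the arm can. A call with a gripper value outside its range is refused whole. OPENING is the opening, from 0 (shut) to 1 (fully open), set as the call begins (- or left out, the last holds). The fingers move at their own pace and stop on an object; FORCE is the grip in N (left out, the last holds). Time passes only in rows, so rows that do not move let the fingers close. It gives the time, the measured TCP pose, the force and the opening at its end, in the units of the state.
- manip.observe(): the state, without advancing time (a new reading comes with each control period).
- eyes.read_camera(name): name is "side" or "top" or "wrist"; returns the picture (480x640x3 uint8, red, green, blue); there is no depth.
- eyes.camera_info(name): a dict with "K" (3x3 intrinsics, pixels), "xyz" and "attitude" of the camera in the world. Camera axes: x right, y up, looking along -z (the intrinsics and any distortion apply to the point x, -y, -z); pixel columns grow to the right and rows downward; lengths in mm; the calibration is good to about 2 mm. A picture is of the moment at which its call begins: read the wrist's pose just before it. camera_info takes no time and is no camera call; for the wrist camera it gives the pose at the moment of the call.
- workorder.hand_in(): hands the job in, once; it reports no verdict.
The state is a dict: "time": time; "joint_positions": joint angles; "joint_velocities": joint speeds; "joint_efforts": joint torques, N m; "tcp_pos": TCP position; "tcp_rot": TCP orientation; "wrist_force": force on the tool from outside, world axes, zero at the start; "torque": the same for the moment, N m; "opening": finger opening in mm.
Only numpy, scipy, OpenCV 4.12 (cv2) and the standard library are available. Lean on these libraries where they do the work, as an engineer would, in place of code of your own. Each camera call takes 0.05 s, during which the arm holds its last target.

## Working session

There is one attempt and no reset: what is moved stays moved. The work goes in short steps, Python scripts to look and compute and a shell command to move; the robot and the scene stay as the last step left them, time stands still between calls to the robot, and variables do not carry over. Pictures are saved under pics/ and viewed, and the job is handed in when it is done.

```bash
ls; mkdir -p pics; python3 - <<'E'
from cell import manip, eyes, workorder
import cv2, json
print(manip.observe())
for n in ["side","top","wrist"]:
    i=eyes.camera_info(n); print(n,i)
    cv2.imwrite(f"pics/{n}0.png",eyes.read_camera(n)[:,:,::-1])
E
```

```text
pics
{'time': 0.0, 'joint_positions': array([ 9.91607435e-01,  3.13467208e-01,  1.49842871e+00,  1.56063561e-05,
        1.33099072e+00, -2.23396783e-01]), 'joint_velocities': array([ 0.00199648,  0.00058224,  0.00119826, -0.00234671, -0.00015706,
        0.00115353]), 'joint_efforts': array([ 9.46294713e-04, -4.02208757e+01, -2.52275097e+01,  6.95525296e-02,
        3.52451240e-02, -1.28413840e-04]), 'tcp_pos': array([182.74586138, 491.91073565, 238.15541319]), 'tcp_rot': array([ 1.76961017e-01,  9.84217649e-01, -5.92631634e-04, -2.59696980e-04]), 'wrist_force': array([-0.64590963, -0.98080828,  0.04356584]), 'torque': array([-0.03079561, -0.01224504,  0.01036997]), 'opening': 88.33096328863138}
side {'K': array([[499.92895389,   0.        , 318.25254435],
       [  0.        , 499.92895389, 244.05214837],
       [  0.        ,   0.        ,   1.        ]]), 'xyz': array([  65.42123643, -686.17357783,  979.61371941]), 'attitude': array([ 0.33348352, -0.09910449, -0.2501966 ,  0.90353124])}
top {'K': array([[583.40625131,   0.        , 321.99605751],
       [  0.        , 583.40625131, 241.32482655],
       [  0.        ,   0.        ,   1.        ]]), 'xyz': array([ 304.31794873,   -8.41014271, 1642.98551956]), 'attitude': array([-0.04358835,  0.04697145,  0.71278027, -0.69845403])}
wrist {'K': array([[365.69934745,   0.        , 321.45624268],
       [  0.        , 365.69934745, 241.49605827],
       [  0.        ,   0.        ,   1.        ]]), 'xyz': array([114.53524305, 517.04474275, 385.07622175]), 'attitude': array([-0.11706333, -0.08048031,  0.56480727,  0.81290334])}
```

View pics/top0.png

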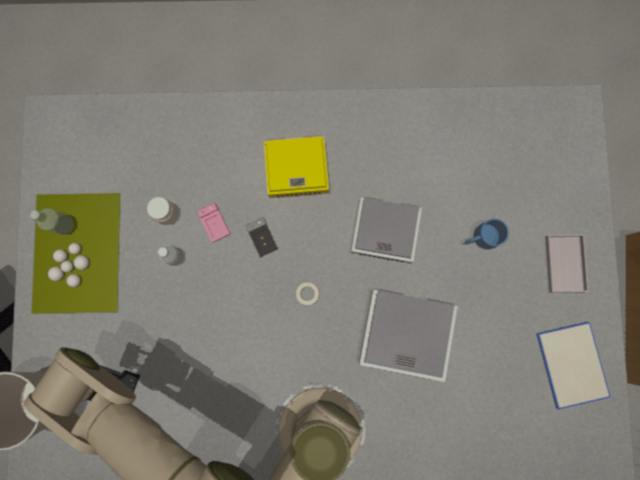

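View pics/side0.png

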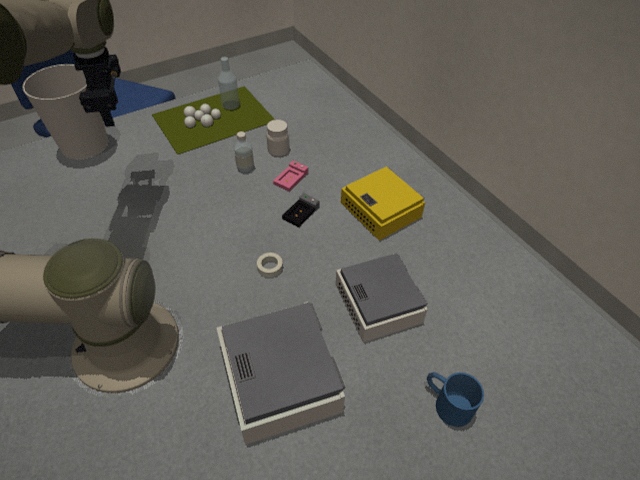

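View pics/wrist0.png

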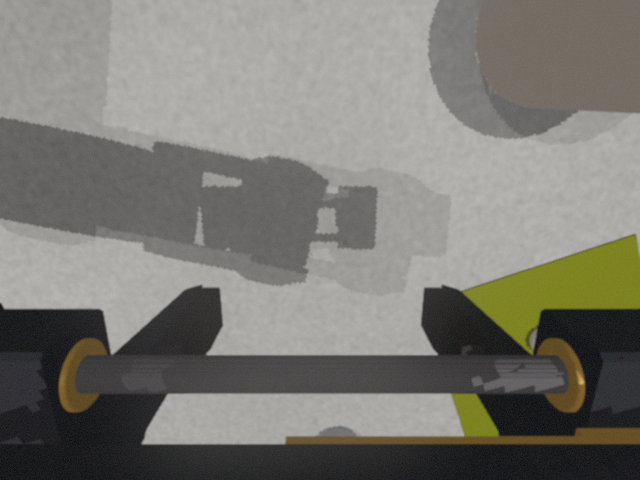

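Top view: recorder look-alikes are yellow (297,167), large white (408,335) and small white (387,230). I choose the small white one, being white and smaller. Dock look-alikes are pink (213,222) and black (262,237), and I choose the black one. The bottle is at (170,255), jar (160,210), mug (490,234) and tape (307,293). Next I check the choice in a close crop.

```bash
python3 - <<'E'
import cv2
a=cv2.imread("pics/top0.png")
c=cv2.resize(a[180:280,225:435],None,fx=3.8,fy=3.8,interpolation=cv2.INTER_CUBIC)
b=cv2.imread("pics/side0.png")
d=cv2.resize(b[160:345,255:445],None,fx=3,fy=3,interpolation=cv2.INTER_CUBIC)
cv2.imwrite("pics/crop_top.png",c);cv2.imwrite("pics/crop_side.png",d)
E
```

```text
(no output)
```

View pics/crop_top.png

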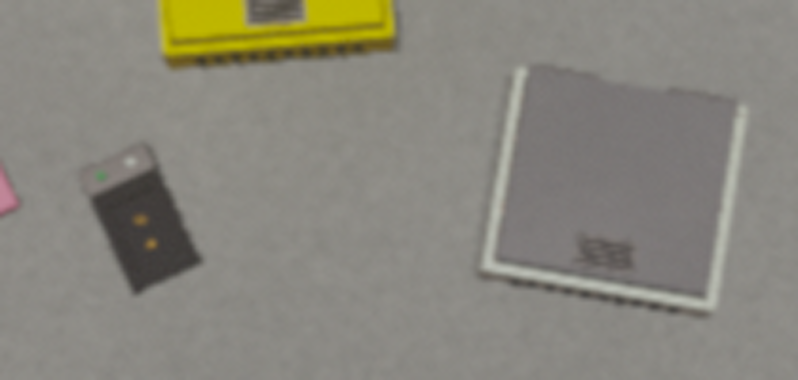

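View pics/crop_side.png

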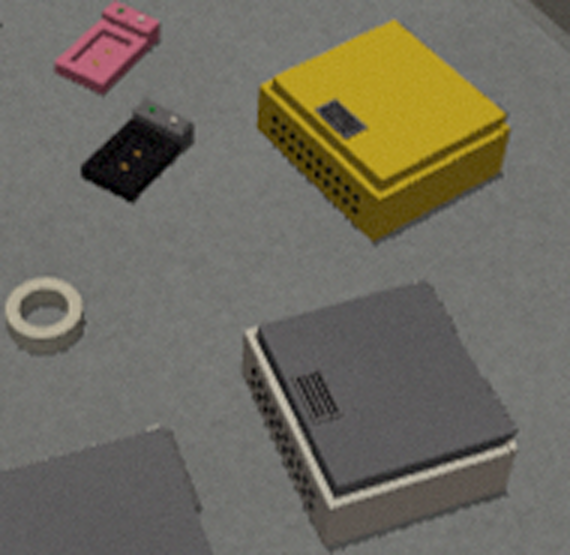

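The crop shows the small white recorder with its grey lid and ridged pad at top px (384,246), sockets on the front. The black dock has its grey strip on the far side, and its two gold contacts are near (262,240). Now I'll measure.

```bash
cat > h.py <<'E'
import numpy as np, cv2
from scipy.spatial.transform import Rotation as R
from cell import manip, eyes, workorder
def ray(info,uv):
    K=info["K"]; v=np.array([(uv[0]-K[0,2])/K[0,0],-(uv[1]-K[1,2])/K[1,1],-1.0])
    return np.array(info["xyz"]),R.from_quat(info["attitude"]).apply(v)
def onz(info,uv,z):
    o,d=ray(info,uv); return o+d*(z-o[2])/d[2]
def proj(info,p):
    v=R.from_quat(info["attitude"]).inv().apply(np.array(p,float)-info["xyz"]); K=info["K"]
    return np.array([K[0,2]+K[0,0]*v[0]/-v[2],K[1,2]+K[1,1]*v[1]/v[2]])
def tri(i1,a,i2,b):
    o1,d1=ray(i1,a);o2,d2=ray(i2,b);s=np.linalg.lstsq(np.c_[d1,-d2],o2-o1,rcond=None)[0]
    p=o1+d1*s[0];q=o2+d2*s[1];return (p+q)/2,np.linalg.norm(p-q)
E
python3 - <<'E'
from h import *
T=eyes.camera_info("top");S=eyes.camera_info("side")
a=cv2.imread("pics/top0.png");b=cv2.imread("pics/side0.png")
def blob(img,m,box,big=True):
    x0,y0,x1,y1=box;mm=np.zeros_like(m);mm[y0:y1,x0:x1]=m[y0:y1,x0:x1]
    cs=cv2.findContours(mm,cv2.RETR_EXTERNAL,cv2.CHAIN_APPROX_NONE)[0]
    c=max(cs,key=cv2.contourArea);return c
def quad(c):
    return cv2.boxPoints(cv2.minAreaRect(c)),cv2.minAreaRect(c)
# pad ridges (dark) on lid
ga=a.max(2).astype(int);gb=b.max(2).astype(int)
print("lid gray",a[220,380],a[245,385],"side",b[275,390],b[291,361], 'dock',a[230,262],a[245,265])
def dark(g,thr,box):
    x0,y0,x1,y1=box;yy,xx=np.where(g[y0:y1,x0:x1]<thr);return (xx.min()+xx.max())/2+x0,(yy.min()+yy.max())/2+y0,xx.mean()+x0,yy.mean()+y0,len(xx)
pt=dark(ga,95,(374,236,396,254));ps=dark(gb,60,(350,280,372,304));print(pt,ps)
print("pad top z68",onz(T,pt[2:4],68),"side",onz(S,ps[2:4],68),tri(T,pt[2:4],S,ps[2:4]))
# dock body dark
m=((ga<75)*255).astype(np.uint8)
c=blob(a,m,(240,210,285,265));q,r=quad(c);print("dock",r);
for p in q: print(p,onz(T,p,14)[:2])
cv2.imwrite("pics/m.png",m)
E
```

```text
lid gray [117 118 121] [ 91  94 100] side [90 91 90] [48 47 49] dock [52 56 60] [58 76 91]
(np.float64(384.5), np.float64(246.5), np.float64(384.8), np.float64(246.46666666666667), 15) (np.float64(358.5), np.float64(293.5), np.float64(358.4166666666667), np.float64(292.25), 84)
pad top z68 [ 489.664953   -188.55164184   68.        ] side [ 485.12501483 -187.4578886    68.        ] (array([ 487.80042619, -187.63091617,   66.80334842]), np.float64(4.479223751838052))
dock ((262.8321533203125, 240.21173095703125), (26.460546493530273, 18.1236629486084), 64.98310089111328)
[249.02557 232.05481] [544.63024366 186.80244521]
[265.44894 224.39056] [565.57912567 140.33759623]
[276.63873 248.36865] [496.75332788 109.46411588]
[260.21536 256.0329 ] [476.03653434 155.74191924]
```

```bash
python3 - <<'E'
from h import *
T=eyes.camera_info("top");S=eyes.camera_info("side")
P=[onz(T,(225+x/3.8-.37,180+y/3.8-.37),54)[:2] for x,y in [(515,66),(482,272),(712,311),(749,106)]]
P=np.array(P);print(P); 
for i in range(4): d=P[(i+1)%4]-P[i];print(np.linalg.norm(d),np.degrees(np.arctan2(d[1],d[0])))
print("centre",P.mean(0))
for yaw in (-9.5,-10,-11):
  c,s=np.cos(np.radians(yaw)),np.sin(np.radians(yaw))
  print(yaw,"pad", P.mean(0)+np.array([c,s])*(-50))
# dock gold contacts/lamps
for p,z in [((140,220),6),((151,244),6),((101,176),24),((131,162),24)]:
  print(onz(T,(225+p[0]/3.8-.37,180+p[1]/3.8-.37),z))
print(R.from_quat(manip.observe()["tcp_rot"]).as_matrix())
for p,s in [((299.,282),0),((170,255),60),((160,210),90),((490,234),85),((307,293),22)]: print(onz(T,p,s))
E
```

```text
[[ 630.8232215  -126.51808496]
 [ 480.0664161   -98.34618457]
 [ 448.4961847  -263.14984414]
 [ 597.78306498 -296.15077003]]
153.36645768794864 169.415227880489
167.8002554184782 -100.84435787514522
152.89092103022585 -12.46517732579718
172.82042641738764 78.97822700786695
centre [ 539.29222182 -196.04122092]
-9.5 pad [ 489.97794175 -187.78884063]
-10 pad [ 490.05183417 -187.35881204]
-11 pad [ 490.21086265 -186.50077115]
[529.4609919 152.6247167   6.       ]
[511.2809578  144.57797587   6.        ]
[560.35585613 179.40188855  24.        ]
[570.38340439 157.18828888  24.        ]
[[-9.37360136e-01  3.48361437e-01 -5.33760032e-04]
 [ 3.48361774e-01  9.37359828e-01 -7.92606152e-04]
 [ 2.24211793e-04 -9.28899002e-04 -9.99999543e-01]]
[401.87479239  48.5944838    0.        ]
[478.97212608 396.79276587  60.        ]
[598.39982447 417.64099025  90.        ]
[ 515.83134835 -471.83007192   85.        ]
[369.677321    26.15317097  22.        ]
```

```bash
python3 -m jog '[{"linear":[0,0,0],"turn":-9.4},{"linear":[-3.6,-5,0],"turn":0},{"linear":[-3.6,-5,0],"turn":0},{"linear":[-3.6,-5,0],"turn":0},{"linear":[-3.6,-5,0],"turn":0},{"linear":[-3.6,-5,0],"turn":0},{"linear":[-3.6,-5,0],"turn":0},{"linear":[-3.6,-5,0],"turn":0}]' 0 10
cat >> h.py <<'E'
def to(target,yang=None):
    s=manip.observe();M=R.from_quat(s["tcp_rot"]).as_matrix();a=np.degrees(np.arctan2(M[1,1],M[0,1]))
    d=np.array(target)-s["tcp_pos"];print("t",round(s["time"],2),"tcp",s["tcp_pos"].round(1),"yang",a.round(2),"F",s["wrist_force"].round(1),"op",round(s["opening"],1))
    print("now-frame cm",(M.T@d/10).round(2),"turn",None if yang is None else round(a-yang,2))
    if yang is not None:
        y=np.radians(yang);Y=np.array([np.cos(y),np.sin(y),0]);Z=np.array([0,0,-1.]);X=np.cross(Y,Z);print("after-turn frame cm",(np.c_[X,Y,Z].T@d/10).round(2))
E
python3 -c "
from h import *
to([489,-187.5,110],79)"
```

```text
time: 1.15
tcp_pos: [364.0, 98.6, 238.8]
tcp_rot: [0.096, 0.995, 0.0, 0.0]
wrist_force: [1.2, 1.3, 0.2]
opening: 10.1
t 1.15 tcp [364.   98.6 238.8] yang 79.01 F [1.2 1.3 0.2] op 10.1
now-frame cm [-17.72 -25.7   12.89] turn 0.01
after-turn frame cm [-17.73 -25.7   12.88]
```

```bash
python3 -m jog '[{"linear":[-3.5,-5,1],"turn":0},{"linear":[-3.5,-5,1],"turn":0},{"linear":[-3.5,-5,1],"turn":0},{"linear":[-3.5,-5,1],"turn":0},{"linear":[-3.5,-5,1],"turn":0},{"linear":[0,-0.7,1],"turn":0},{"linear":[0,0,0],"turn":0}]'
python3 -c "
from h import *
to([489,-187.5,110],79)
W=eyes.camera_info('wrist');cv2.imwrite('pics/w1.png',eyes.read_camera('wrist')[:,:,::-1])
print(W)
print(proj(W,[489,-187.5,68]))"
```

```text
time: 2.02
tcp_pos: [485.6, -184.6, 177.8]
tcp_rot: [0.096, 0.995, 0.001, -0.001]
wrist_force: [-0.3, 0.0, 0.4]
opening: 0.4
t 2.02 tcp [ 485.6 -184.6  177.8] yang 78.98 F [-0.3  0.   0.4] op 0.4
now-frame cm [-0.4  -0.23  6.78] turn -0.02
after-turn frame cm [-0.38 -0.22  6.78]
{'K': array([[365.69934745,   0.        , 321.45624268],
       [  0.        , 365.69934745, 241.49605827],
       [  0.        ,   0.        ,   1.        ]]), 'xyz': array([ 414.41911056, -171.26051488,  324.78789782]), 'attitude': array([-0.10859454, -0.089956  ,  0.62927222,  0.76428503])}
[318.93961249 243.65210967]
```

View pics/w1.png

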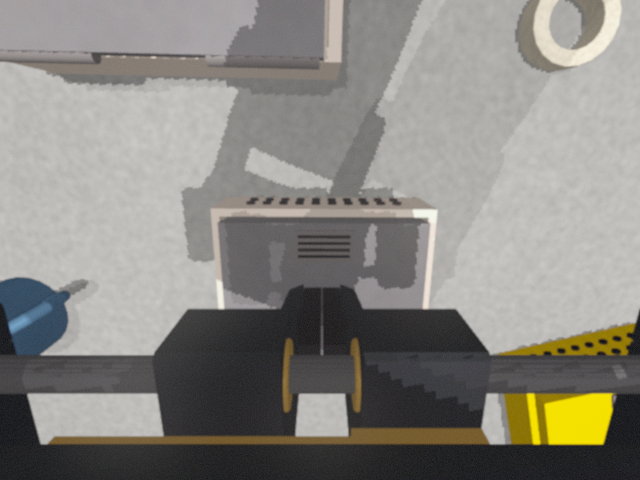

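The wrist view shows the pad ridges centred at about (324.5,246.5), with the rim corners at (213,210) and (437,210). The closed fingers lie in line behind it.

```bash
python3 -c "
from h import *
W=eyes.camera_info('wrist')
print(onz(W,(324.3,246.5),68))
a=onz(W,(213,209),54);b=onz(W,(437,209),54);print(a,b,np.linalg.norm(a-b),np.degrees(np.arctan2(*(b-a)[[1,0]])))
g=cv2.imread('pics/w1.png').max(2);y,x=np.where(g[228:265,290:360]<60);print(x.min()+290,x.max()+290,y.min()+228,y.max()+228)
p=onz(W,(324.3,246.5),68)
to([p[0],p[1],80],79)
"
```

```text
[ 492.57122823 -183.70083422   68.        ]
[ 451.7518945  -261.18350771   54.        ] [483.99964814 -95.41223593  54.        ] 168.87874987956107 78.99164653912776
299 348 236 256
t 2.08 tcp [ 486.  -184.1  178.7] yang 79.04 F [-0.6  0.2 -0.1] op 0.9
now-frame cm [-0.65  0.16  9.87] turn 0.04
after-turn frame cm [-0.64  0.17  9.87]
```

```bash
python3 -m jog '[{"linear":[-0.5,0,4],"turn":0},{"linear":[0,0,3],"turn":0},{"linear":[0,0,1.5],"turn":0},{"linear":[0,0,1],"turn":0},{"linear":[0,0,0],"turn":0}]'
python3 -c "
from h import *
to([491,-185.5,68],79)"
```

```text
time: 2.7
tcp_pos: [491.4, -185.9, 84.0]
tcp_rot: [0.096, 0.995, -0.0, 0.0]
wrist_force: [0.8, 0.6, -0.4]
opening: 0.6
t 2.7 tcp [ 491.4 -185.9   84. ] yang 79.03 F [ 0.8  0.6 -0.4] op 0.6
now-frame cm [0.05 0.03 1.6 ] turn 0.03
after-turn frame cm [0.05 0.03 1.6 ]
```

```bash
python3 -m jog '[{"linear":[0,0,0.5],"turn":0},{"linear":[0,0,0.4],"turn":0},{"linear":[0,0,0.3],"turn":0},{"linear":[0,0,0],"turn":0}]'; python3 -m jog '[{"linear":[0,0,0.2],"turn":0},{"linear":[0,0,0.2],"turn":0}]';  python3 -m jog '[{"linear":[0,0,0.2],"turn":0},{"linear":[0,0,0],"turn":0}]'
```

```text
time: 3.2
tcp_pos: [491.2, -186.1, 71.5]
tcp_rot: [0.096, 0.995, 0.0, -0.0]
wrist_force: [0.6, -0.2, 0.2]
opening: 0.6
time: 3.45
tcp_pos: [491.4, -186.2, 67.8]
tcp_rot: [0.096, 0.995, -0.0, 0.0]
wrist_force: [-1.2, 0.5, 0.7]
opening: 0.6
time: 3.7
tcp_pos: [491.4, -186.1, 65.7]
tcp_rot: [0.096, 0.995, -0.0, 0.0]
wrist_force: [-0.4, -0.0, 2.0]
opening: 0.6
```

Contact, at about 66–68 mm as expected. I'll press on in 1 mm steps.

```bash
python3 -m jog '[{"linear":[0,0,0.1],"turn":0},{"linear":[0,0,0],"turn":0}]'|egrep 'pos|force'; python3 -m jog '[{"linear":[0,0,0.1],"turn":0},{"linear":[0,0,0],"turn":0}]'|egrep 'pos|force'
```

```text
tcp_pos: [491.4, -186.2, 64.8]
wrist_force: [-0.7, 0.4, 3.4]
tcp_pos: [491.4, -186.1, 63.7]
wrist_force: [-0.4, -0.9, 2.9]
```

```bash
python3 -m jog '[{"linear":[0,0,0.1],"turn":0},{"linear":[0,0,0],"turn":0}]'|egrep 'pos|force'
```

```text
tcp_pos: [491.4, -186.1, 62.7]
wrist_force: [0.7, 0.1, 3.0]
```

```bash
python3 -m jog '[{"linear":[0,0,0.1],"turn":0},{"linear":[0,0,0],"turn":0}]'|egrep 'pos|force'
```

```text
tcp_pos: [491.4, -186.2, 62.1]
wrist_force: [-1.5, 0.6, 8.0]
```

```bash
python3 -m jog '[{"linear":[0,0,0.1],"turn":0},{"linear":[0,0,0],"turn":0}]'|egrep 'pos|force'
```

```text
tcp_pos: [491.5, -186.2, 61.6]
wrist_force: [-3.8, 2.1, 14.2]
```

The pad has bottomed (about 14 N, stiffness up sharply), so I leave upward fast.

```bash
python3 -m jog '[{"linear":[0,0,-6],"turn":0},{"linear":[0,0,-6],"turn":0},{"linear":[0,0,-6],"turn":0},{"linear":[3,0,-5],"turn":0},{"linear":[5,0,-3],"turn":0},{"linear":[0,0,0],"turn":0},{"linear":[0,0,0],"turn":0},{"linear":[0,0,0],"turn":0}]' 0.75
python3 -c "
from h import *
cv2.imwrite('pics/s2.png',eyes.read_camera('side')[:,:,::-1])"
```

```text
time: 5.95
tcp_pos: [413.1, -170.8, 319.4]
tcp_rot: [0.096, 0.995, 0.001, -0.001]
wrist_force: [-0.2, 1.1, 0.1]
opening: 66.1
```

View pics/s2.png

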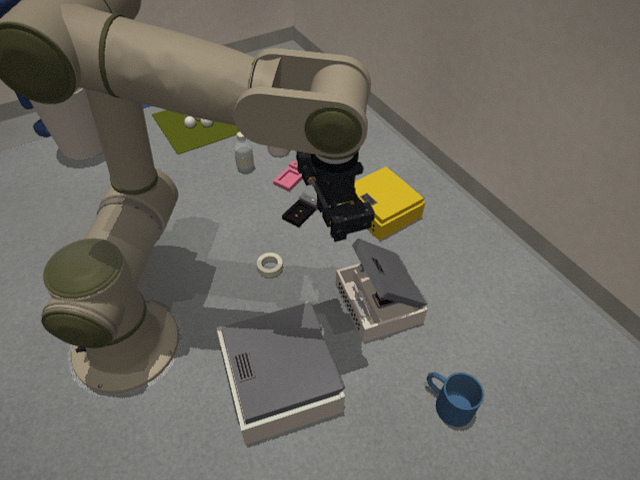

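The lid is swinging open by itself (side px about 390,270) and the arm is clear. I wait.

```bash
for i in 1 2 3 4; do python3 -m jog '[{"linear":[0,0,0]},{"linear":[0,0,0]},{"linear":[0,0,0]},{"linear":[0,0,0]},{"linear":[0,0,0]},{"linear":[0,0,0]},{"linear":[0,0,0]}]' | grep time; done
python3 -c "
from h import *
cv2.imwrite('pics/s3.png',eyes.read_camera('side')[:,:,::-1])
cv2.imwrite('pics/t3.png',eyes.read_camera('top')[:,:,::-1])
W=eyes.camera_info('wrist');cv2.imwrite('pics/w3.png',eyes.read_camera('wrist')[:,:,::-1])
print(W['xyz'],W['attitude'])
a=cv2.imread('pics/s3.png')[200:350,300:460];cv2.imwrite('pics/s3c.png',cv2.resize(a,None,fx=3,fy=3))
"
```

```text
[ 341.73581828 -157.4975812   466.82048349] [-0.10893985 -0.09010637  0.62958995  0.76395644]schema error: expected keys linear, turn
schema error: expected keys linear, turn
schema error: expected keys linear, turn
schema error: expected keys linear, turn
```

View pics/s3c.png

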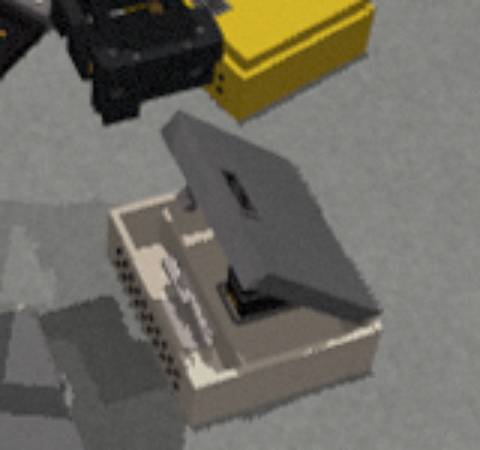

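View pics/w3.png

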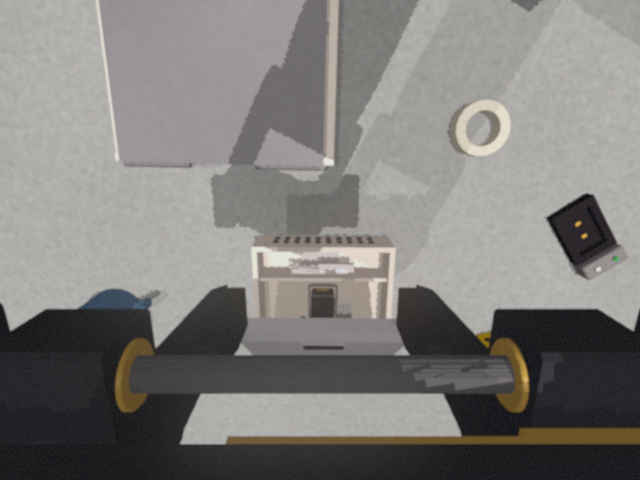

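View pics/t3.png

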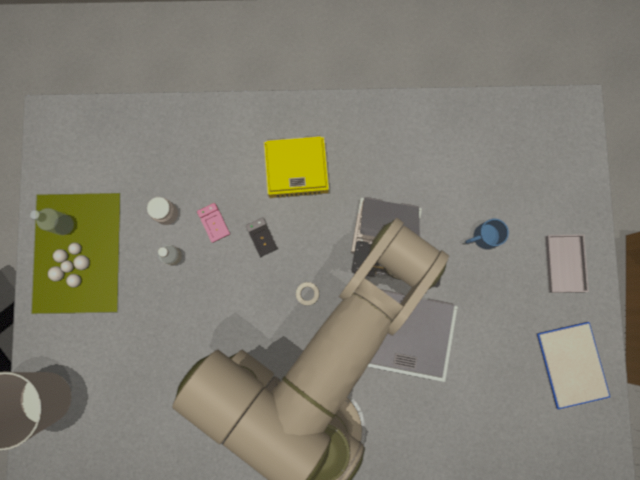

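The waits were refused because the rows lacked "turn"; the lid is only part open and still moving. The battery is visible in the bay at wrist px (322,300). I'll wait properly.

```bash
for i in 1 2 3; do python3 -m jog '[{"linear":[0,0,0],"turn":0},{"linear":[0,0,0],"turn":0},{"linear":[0,0,0],"turn":0},{"linear":[0,0,0],"turn":0},{"linear":[0,0,0],"turn":0},{"linear":[0,0,0],"turn":0},{"linear":[0,0,0],"turn":0},{"linear":[0,0,0],"turn":0}]' | grep time; done
python3 -c "
from h import *
cv2.imwrite('pics/s4.png',eyes.read_camera('side')[:,:,::-1])
W=eyes.camera_info('wrist');cv2.imwrite('pics/w4.png',eyes.read_camera('wrist')[:,:,::-1])
print(W['xyz'],W['attitude'])
a=cv2.imread('pics/s4.png')[200:350,300:460];cv2.imwrite('pics/s4c.png',cv2.resize(a,None,fx=4,fy=4))
a=cv2.imread('pics/w4.png')[220:340,220:430];cv2.imwrite('pics/w4c.png',cv2.resize(a,None,fx=3.8,fy=3.8))
"
```

```text
time: 7.15
time: 8.15
time: 9.15
[ 341.23196432 -157.30210702  467.5433888 ] [-0.1098083  -0.09027233  0.62944855  0.76392903]
```

View pics/s4c.png

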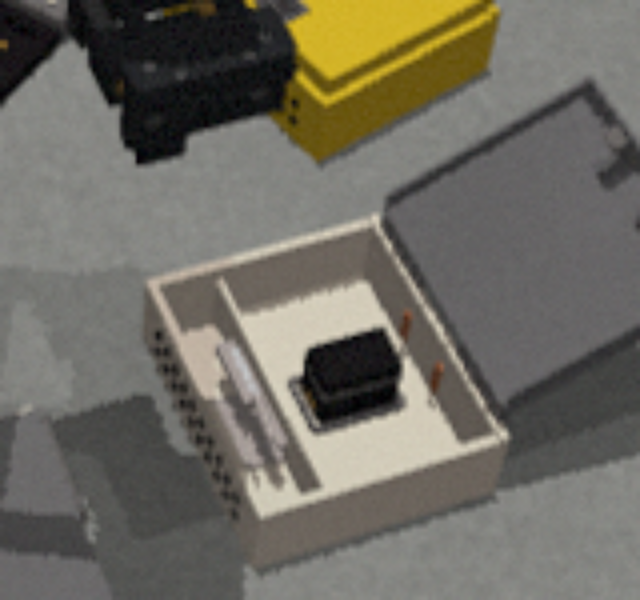

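View pics/w4c.png

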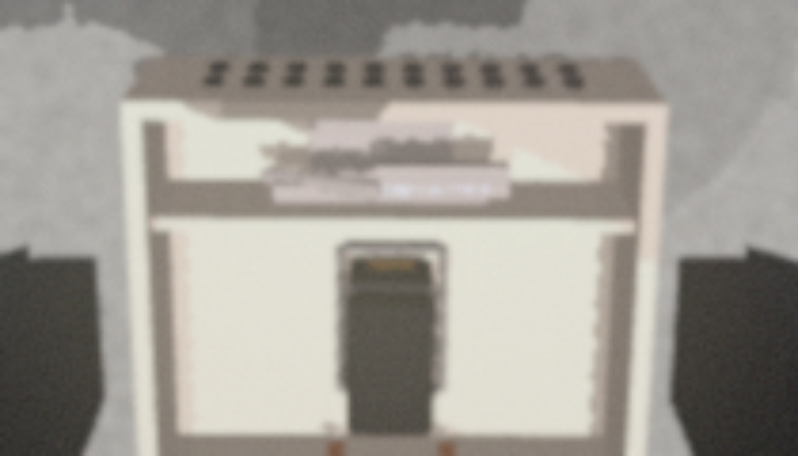

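Side view: the lid lies fully open. The battery's top face has corners at crop (306,350), (385,331), (400,374) and (316,393); in the wrist crop it spans columns 347–432 with its front edge at row about 288.

```bash
python3 -c "
from h import *
W=eyes.camera_info('wrist');S=eyes.camera_info('side')
for p in [(347,288),(432,288),(347,436),(432,436)]: print('w',onz(W,(220+p[0]/3.8-.4,220+p[1]/3.8-.4),48).round(1))
q=[onz(S,(300+x/4-.4,200+y/4-.4),48) for x,y in [(306,350),(385,331),(400,374),(316,393)]]
print(np.round(q,1),np.mean(q,0).round(1)); 
# rim corners
for p in [(122,102),(668,102)]: print('rim',onz(W,(220+p[0]/3.8-.4,220+p[1]/3.8-.4),54).round(1))
for x,y in [(150,285),(380,215),(505,437),(262,515)]: print('siderim',onz(S,(300+x/4-.4,200+y/4-.4),54).round(1))
to([541,-194,300])
"
```

```text
w [ 528.3 -207.3   48. ]
w [ 533.7 -179.9   48. ]
w [ 582.  -218.2   48. ]
w [ 587.6 -189.9   48. ]
[[ 537.3 -185.3   48. ]
 [ 584.5 -197.7   48. ]
 [ 573.6 -226.3   48. ]
 [ 524.8 -212.5   48. ]] [ 555.1 -205.5   48. ]
rim [ 450.5 -262.8   54. ]
rim [483.  -95.9  54. ]
siderim [ 483.  -103.9   54. ]
siderim [ 631.  -129.8   54. ]
siderim [ 594.4 -292.8   54. ]
siderim [ 450.9 -264.9   54. ]
t 9.25 tcp [ 412.8 -170.8  320.7] yang 79.01 F [-1.4  0.6  0.1] op 66.0
now-frame cm [-13.03   0.17   2.07] turn None
```

```bash
python3 -c "
from h import *
to([556.5,-200,110],79)
W=eyes.camera_info('wrist'); M=R.from_quat(manip.observe()['tcp_rot']).as_matrix();print(proj(W,manip.observe()['tcp_pos']))"
python3 -m jog '[{"linear":[-4,0,4],"turn":0},{"linear":[-4,0,4],"turn":0},{"linear":[-4,0,4],"turn":0},{"linear":[-2.7,-0.1,4],"turn":0},{"linear":[0,0,4],"turn":0},{"linear":[0,0,1],"turn":0},{"linear":[0,0,0],"turn":0}]' 0.7
python3 -c "
from h import *
to([556.5,-200,17],79)
W=eyes.camera_info('wrist');cv2.imwrite('pics/w5.png',eyes.read_camera('wrist')[:,:,::-1])
print(proj(W,manip.observe()['tcp_pos']))
"
```

```text
t 9.25 tcp [ 412.8 -170.8  320.7] yang 79.01 F [-1.4  0.6  0.1] op 66.0
now-frame cm [-14.67  -0.12  21.07] turn 0.01
after-turn frame cm [-14.67  -0.12  21.07]
[322.45698564 306.15193206]
time: 10.12
tcp_pos: [557.0, -200.0, 111.4]
tcp_rot: [0.096, 0.995, -0.0, 0.0]
wrist_force: [0.5, -0.4, 2.0]
opening: 61.5
t 10.12 tcp [ 557.  -200.   111.4] yang 79.01 F [ 0.5 -0.4  2. ] op 61.5
now-frame cm [ 0.05 -0.01  9.44] turn 0.01
after-turn frame cm [ 0.05 -0.01  9.44]
[322.07129999 307.87469754]
```

View pics/w5.png

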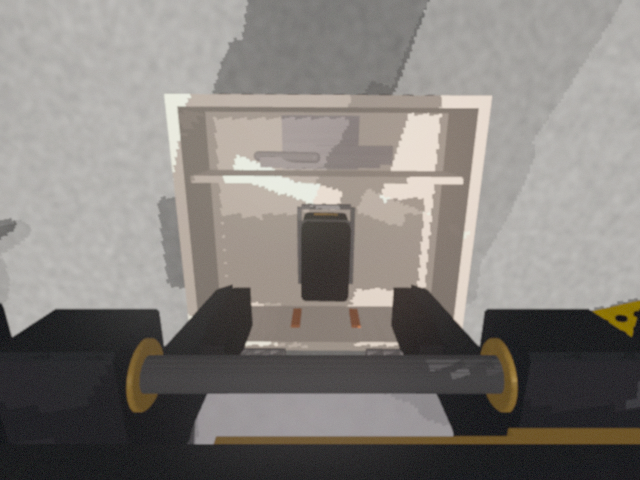

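Wrist view: battery top spans columns 301–350 and rows 220–300, between the open fingers.

```bash
python3 -c "
from h import *
W=eyes.camera_info('wrist')
q=[onz(W,p,48) for p in [(302,221),(349,221),(349,300),(303,300)]];print(np.round(q,1),np.mean(q,0).round(1))
to(list(np.mean(q,0)[:2])+[17],79)
"
```

```text
[[ 532.1 -207.5   48. ]
 [ 537.4 -180.2   48. ]
 [ 587.8 -188.9   48. ]
 [ 582.3 -217.5   48. ]] [ 559.9 -198.5   48. ]
t 10.18 tcp [ 557.3 -200.2  112.3] yang 79.01 F [-0.1  0.2  0.6] op 62.2
now-frame cm [-0.2   0.22  9.53] turn 0.01
after-turn frame cm [-0.22  0.21  9.53]
```

```bash
python3 -m jog '[{"linear":[-0.15,0.15,3],"turn":0},{"linear":[0,0,3],"turn":0},{"linear":[0,0,2],"turn":0},{"linear":[0,0,1.2],"turn":0},{"linear":[0,0,0],"turn":0}]'
python3 -m jog '[{"linear":[0,0,0],"turn":0},{"linear":[0,0,0],"turn":0},{"linear":[0,0,0],"turn":0},{"linear":[0,0,0],"turn":0},{"linear":[0,0,0],"turn":0},{"linear":[0,0,0],"turn":0}]' 0 20
```

```text
time: 10.8
tcp_pos: [558.9, -198.8, 19.3]
tcp_rot: [0.096, 0.995, -0.0, 0.0]
wrist_force: [-0.3, -0.3, 0.5]
opening: 61.6
time: 11.55
tcp_pos: [558.8, -198.7, 19.1]
tcp_rot: [0.096, 0.995, -0.0, 0.0]
wrist_force: [-1.2, 0.7, 4.4]
opening: 29.9
```

```bash
python3 -m jog '[{"linear":[0,0,-1],"turn":0},{"linear":[0,0,-2],"turn":0},{"linear":[0,0,-3],"turn":0},{"linear":[0,0,-4],"turn":0},{"linear":[0,0,-4],"turn":0},{"linear":[0,0,-2],"turn":0},{"linear":[0,0,0],"turn":0}]'
python3 -c "
from h import *
to([520.5,148.5,180],113.9)
W=eyes.camera_info('wrist');cv2.imwrite('pics/w6.png',eyes.read_camera('wrist')[:,:,::-1])
"
```

```text
time: 12.42
tcp_pos: [559.0, -198.9, 180.1]
tcp_rot: [0.096, 0.995, -0.001, 0.001]
wrist_force: [0.5, 0.2, -1.4]
opening: 30.1
t 12.43 tcp [ 559.  -198.9  180.1] yang 79.02 F [ 0.5  0.2 -1.4] op 30.1
now-frame cm [10.4  33.37 -0.05] turn -34.88
after-turn frame cm [-1.055e+01  3.332e+01  1.000e-02]
```

View pics/w6.png

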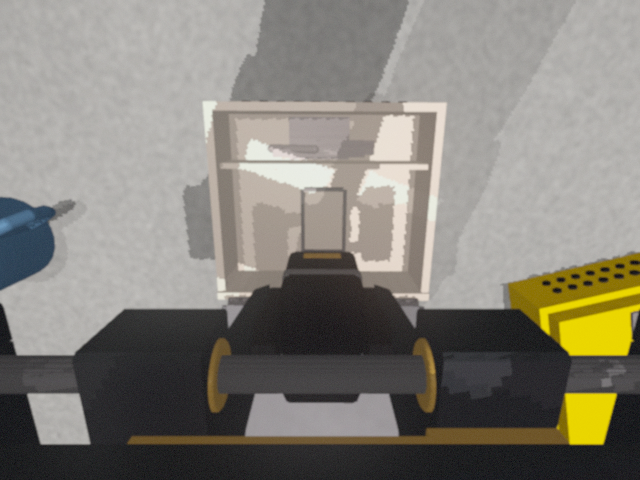

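```bash
python3 -m jog '[{"linear":[0,0,0],"turn":-8.7},{"linear":[0,0,0],"turn":-8.7},{"linear":[0,0,0],"turn":-8.7},{"linear":[0,0,0],"turn":-8.7},{"linear":[-0.5,4,0],"turn":0},{"linear":[-0.5,5,0],"turn":0},{"linear":[-0.5,5,0],"turn":0},{"linear":[-0.5,5,0],"turn":0}]'
python3 -m jog '[{"linear":[-0.5,5,0],"turn":0},{"linear":[-0.5,5,0],"turn":0},{"linear":[-0.5,3,0],"turn":0},{"linear":[-0.5,1.3,0],"turn":0},{"linear":[0,0,0],"turn":0},{"linear":[0,0,0],"turn":0}]'
python3 -c "
from h import *
to([520.5,148.5,180],113.9)
W=eyes.camera_info('wrist');cv2.imwrite('pics/w7.png',eyes.read_camera('wrist')[:,:,::-1])
"
```

```text
time: 13.48
tcp_pos: [498.9, -15.2, 177.3]
tcp_rot: [-0.206, 0.979, 0.001, -0.001]
wrist_force: [0.1, -0.3, -1.6]
opening: 30.1
time: 14.22
tcp_pos: [461.1, 121.2, 178.4]
tcp_rot: [-0.206, 0.979, -0.0, -0.0]
wrist_force: [0.3, -0.2, -1.6]
opening: 29.7
t 14.22 tcp [461.1 121.2 178.4] yang 113.76 F [ 0.3 -0.2 -1.6] op 29.7
now-frame cm [-6.54  0.1  -0.17] turn -0.14
after-turn frame cm [-6.54  0.08 -0.16]
```

View pics/w7.png

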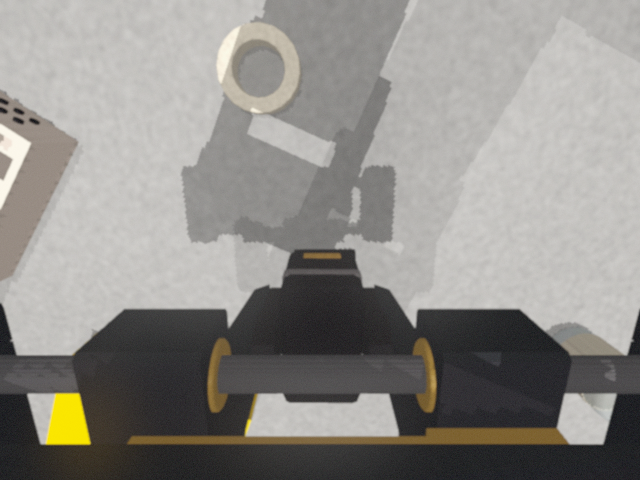

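The dock is hidden behind the gripper because the wrist camera looks back towards the base. I'll pass beyond it for a look.

```bash
python3 -m jog '[{"linear":[-3,0,0],"turn":0},{"linear":[-5,0,0],"turn":0},{"linear":[-4,0,0],"turn":0},{"linear":[-2,0,0],"turn":0},{"linear":[0,0,0],"turn":0},{"linear":[0,0,0],"turn":0}]'
python3 -c "
from h import *
to([520.5,148.5,180],113.9)
W=eyes.camera_info('wrist');cv2.imwrite('pics/w8.png',eyes.read_camera('wrist')[:,:,::-1])
print(proj(W,[520.5,148.5,6]))
"
```

```text
time: 15.02
tcp_pos: [588.4, 177.9, 178.5]
tcp_rot: [-0.206, 0.979, -0.0, -0.0]
wrist_force: [0.5, 0.1, -1.4]
opening: 30.0
t 15.03 tcp [588.4 177.9 178.5] yang 113.77 F [ 0.5  0.1 -1.4] op 30.0
now-frame cm [ 7.4   0.05 -0.14] turn -0.13
after-turn frame cm [ 7.4   0.06 -0.15]
[322.21737184 133.19058166]
```

View pics/w8.png

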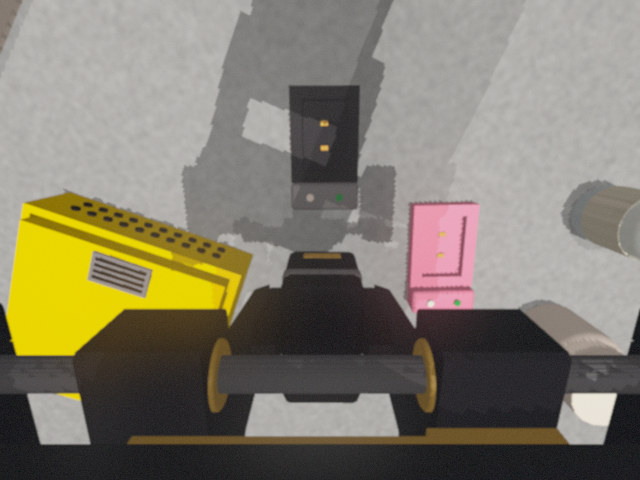

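Wrist view: the dock's outline spans columns 289–359 with its front edge at row 86. The contacts are at (324,123.5) and (324.5,148), and the held battery's top front edge is near row 270.

```bash
python3 -c "
from h import *
W=eyes.camera_info('wrist');s=manip.observe();M=R.from_quat(s['tcp_rot']).as_matrix()
c1=onz(W,(324,123.5),6);c2=onz(W,(324.5,148),6);m=(c1+c2)/2;print('contacts',c1,c2,m,np.degrees(np.arctan2(*(c2-c1)[[1,0]])))
a=onz(W,(289.5,86),14);b=onz(W,(359,86),14);d=b-a;print('front',a,b,np.linalg.norm(d),np.degrees(np.arctan2(d[1],d[0]))); 
n=np.array([d[1],-d[0],0])/np.linalg.norm(d);print('centre from front',(a+b)/2+38*n)
g=cv2.imread('pics/w8.png')[240:300,270:375];cv2.imwrite('pics/w8c.png',cv2.resize(g,None,fx=7,fy=7,interpolation=cv2.INTER_CUBIC))
g=cv2.imread('pics/w8.png')[75:215,270:380];cv2.imwrite('pics/w8d.png',cv2.resize(g,None,fx=4,fy=4,interpolation=cv2.INTER_CUBIC))
# expected battery corners if centred in tool: tool coords z: bottom at 13.1 beyond? underside z = tcp-13.1
for tx in (25,-25):
  for ty in (-15,15):
    for tz in (13.1,-28.9):
      print(tx,ty,tz,proj(W,s['tcp_pos']+M@[tx,ty,tz]).round(1))
"
```

```text
contacts [512.84924204 146.84609491   6.        ] [530.75566061 155.22374301   6.        ] [521.80245132 151.03491896   6.        ] 25.07288513063377
front [498.24918105 110.55008744  14.        ] [476.16189272 160.79100032  14.        ] 54.881669370110686 113.73161245579584
centre from front [521.99228283 150.96375501  14.        ]
25 -15 13.1 [289.  243.8]
25 -15 -28.9 [278.7 278.6]
25 15 13.1 [354.8 243.7]
25 15 -28.9 [365.3 278.5]
-25 -15 13.1 [291.6 340.5]
-25 -15 -28.9 [283.1 399.6]
-25 15 13.1 [352.2 340.5]
-25 15 -28.9 [361.  399.5]
```

View pics/w8c.png

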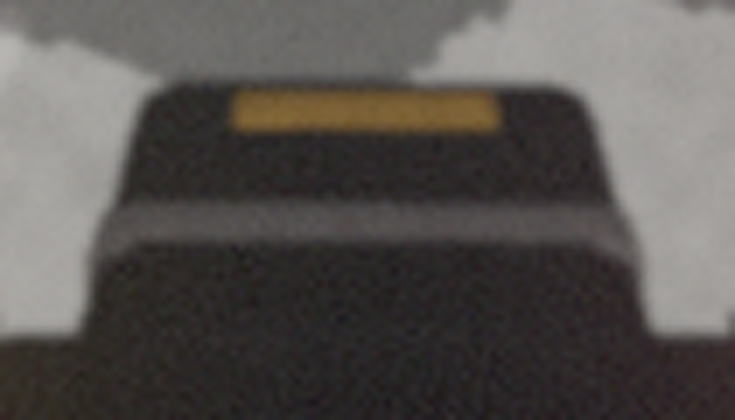

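View pics/w8d.png

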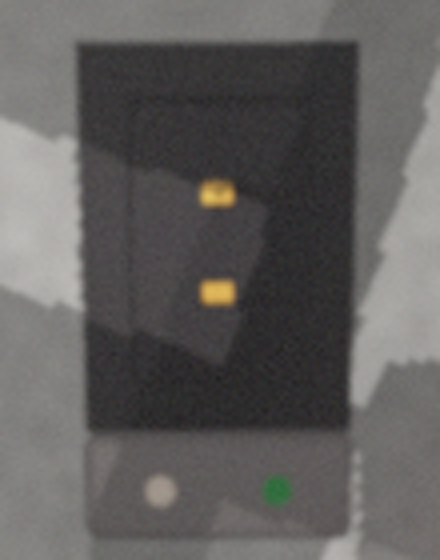

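```bash
python3 -c "
from h import *
W=eyes.camera_info('wrist');s=manip.observe();M=R.from_quat(s['tcp_rot']).as_matrix()
zb=s['tcp_pos'][2]-13.1
for uv,z in [((322.5,251.9),zb),((322,402),zb+42)]:
  print((M.T@(onz(W,uv,z)-s['tcp_pos'])).round(1))
to([521.9,151.0,55])
g=cv2.imread('pics/w8.png')[380:430,260:390];cv2.imwrite('pics/w8e.png',cv2.resize(g,None,fx=6,fy=6,interpolation=cv2.INTER_CUBIC)*2)
"
```

```text
[21.1  0.3 13.1]
[-26.1  -0.  -28.9]
t 15.07 tcp [588.3 178.  178.8] yang 113.78 F [ 0.4  0.5 -1.4] op 29.8
now-frame cm [ 7.16  0.21 12.38] turn None
```

View pics/w8e.png

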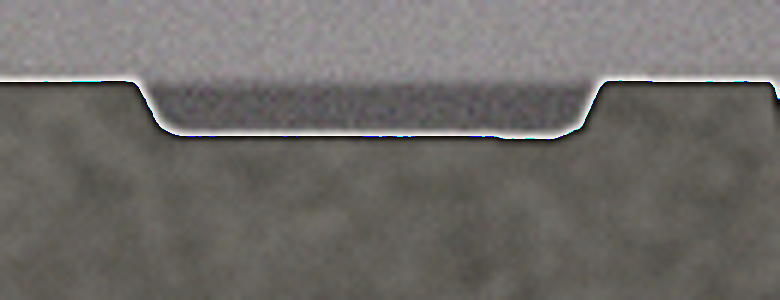

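Battery offset in tool x is about -2.5 mm (front and rear edges agree, with rounding). I account for it and lower to just above the dock.

```bash
python3 -m jog '[{"linear":[2,0,0],"turn":0},{"linear":[3,0.2,0],"turn":0},{"linear":[2.4,0,2],"turn":0},{"linear":[0,0,4],"turn":0},{"linear":[0,0,4],"turn":0},{"linear":[0,0,2.4],"turn":0},{"linear":[0,0,0],"turn":0},{"linear":[0,0,0],"turn":0}]'
python3 -c "
from h import *
to([521.9,151.0,20])
W=eyes.camera_info('wrist');a=eyes.read_camera('wrist')[:,:,::-1];cv2.imwrite('pics/w9.png',a)
cv2.imwrite('pics/w9c.png',cv2.resize(a[180:320,240:400],None,fx=4.8,fy=4.2,interpolation=cv2.INTER_CUBIC))
b=eyes.read_camera('side')[:,:,::-1]
cv2.imwrite('pics/s9c.png',cv2.resize(b[150:250,240:360],None,fx=6,fy=6,interpolation=cv2.INTER_CUBIC))
"
```

```text
time: 16.08
tcp_pos: [520.8, 150.5, 56.1]
tcp_rot: [-0.206, 0.978, -0.0, 0.001]
wrist_force: [-0.5, -0.0, -1.6]
opening: 30.1
t 16.07 tcp [520.8 150.5  56.1] yang 113.81 F [-0.5 -0.  -1.6] op 30.1
now-frame cm [-0.11  0.    3.61] turn None
```

View pics/w9c.png

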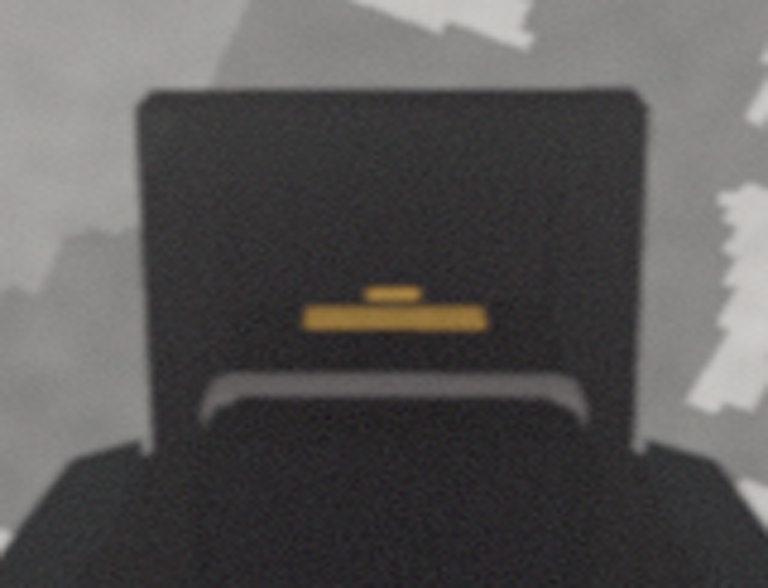

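View pics/s9c.png

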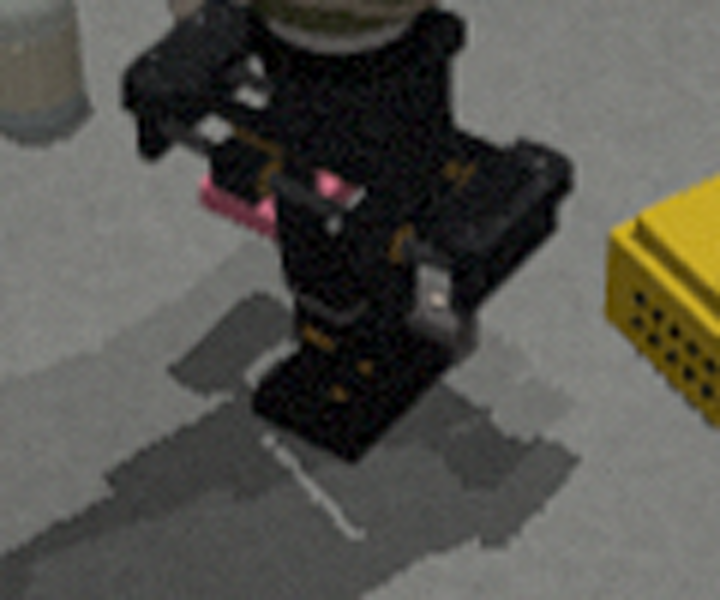

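```bash
python3 -c "
from h import *
W=eyes.camera_info('wrist');s=manip.observe();M=R.from_quat(s['tcp_rot']).as_matrix()
a=onz(W,(240+138/4.8,180+91/4.2),14);b=onz(W,(240+647/4.8,180+91/4.2),14);print(np.linalg.norm(a-b))
for p in (a,b): print((M.T@(p-s['tcp_pos'])).round(1))
im=cv2.imread('pics/w9.png')[180:320,240:400];im=np.clip((im.astype(float)-20)*5,0,255).astype(np.uint8)
cv2.imwrite('pics/w9b.png',cv2.resize(im,None,fx=4.8,fy=4.2,interpolation=cv2.INTER_CUBIC))
p=onz(W,(240+393/4.8,180+293/4.2),6);print('near contact',(M.T@(p-s['tcp_pos'])).round(1))
"
```

```text
55.298353472559434
[ 39.3 -27.7  42.1]
[39.2 27.6 42. ]
near contact [10.4  0.  50.1]
```

View pics/w9b.png

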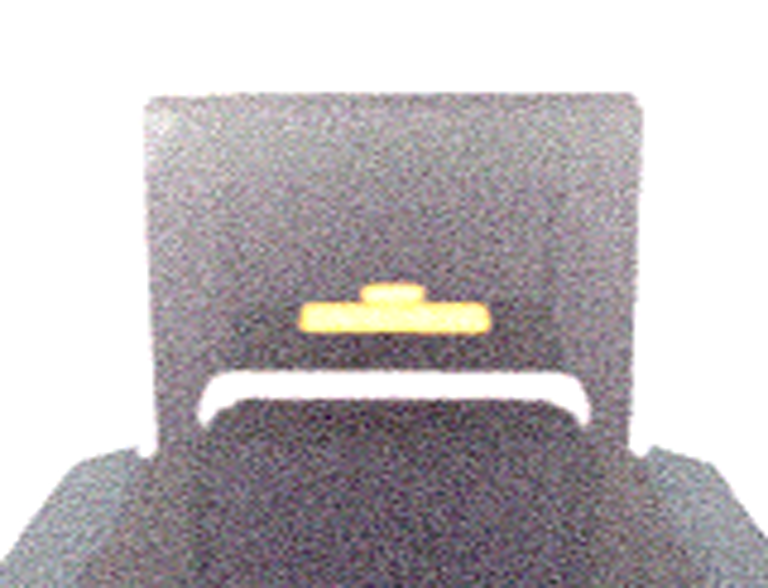

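```bash
python3 -m jog '[{"linear":[0.2,0,1],"turn":0},{"linear":[0,0,1],"turn":0},{"linear":[0,0,0.4],"turn":0},{"linear":[0,0,0],"turn":0}]'
python3 -c "
from h import *
to([521.9,151.0,20])
W=eyes.camera_info('wrist');s=manip.observe();M=R.from_quat(s['tcp_rot']).as_matrix()
a=eyes.read_camera('wrist')[:,:,::-1];cv2.imwrite('pics/w10.png',a)
im=np.clip((a[180:320,240:400].astype(float)-15)*4,0,255).astype(np.uint8)
cv2.imwrite('pics/w10b.png',cv2.resize(im,None,fx=4.8,fy=4.2,interpolation=cv2.INTER_CUBIC))
for tx in (13,18,20,22,24,26,28,30,35,38,40,42): print(tx,proj(W,s['tcp_pos']+M@[tx,0,s['tcp_pos'][2]-14]).round(1))
"
```

```text
time: 16.68
tcp_pos: [518.4, 149.8, 30.3]
tcp_rot: [-0.206, 0.978, 0.0, -0.0]
wrist_force: [-0.1, 0.2, -0.5]
opening: 29.5
t 16.68 tcp [518.4 149.8  30.3] yang 113.81 F [-0.1  0.2 -0.5] op 29.5
now-frame cm [-0.37 -0.03  1.03] turn None
13 [321.9 266.1]
18 [321.9 256.1]
20 [321.9 252. ]
22 [321.9 247.9]
24 [321.9 243.8]
26 [321.9 239.7]
28 [321.9 235.6]
30 [321.9 231.4]
35 [321.9 220.8]
38 [321.9 214.4]
40 [321.9 210. ]
42 [321.9 205.7]
```

View pics/w10b.png

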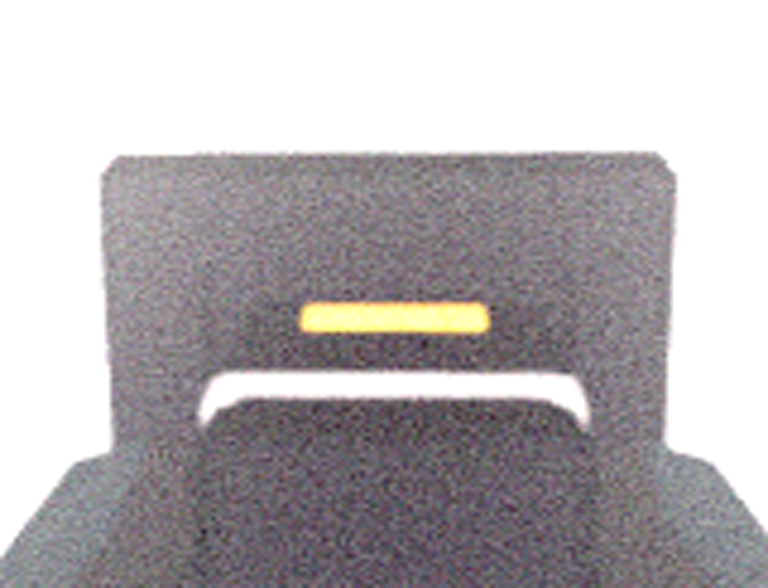

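```bash
python3 -m jog '[{"linear":[0.15,-0.08,0],"turn":0},{"linear":[0,0,0.2],"turn":0},{"linear":[0,0,0.2],"turn":0}]' | egrep 'pos|force'; python3 -m jog '[{"linear":[0,0,0.15],"turn":0},{"linear":[0,0,0],"turn":0}]'| egrep 'pos|force'
```

```text
tcp_pos: [517.5, 148.5, 26.7]
wrist_force: [1.1, 0.0, -2.7]
tcp_pos: [517.4, 148.5, 25.1]
wrist_force: [0.2, -0.3, -0.8]
```

The underside is now about 2 mm below the dock's rim with no contact force, so it is entering the well. I continue gently.

```bash
python3 -m jog '[{"linear":[0,0,0.2],"turn":0},{"linear":[0,0,0],"turn":0}]'| egrep 'pos|force';python3 -m jog '[{"linear":[0,0,0.2],"turn":0},{"linear":[0,0,0],"turn":0}]'| egrep 'pos|force'; python3 -m jog '[{"linear":[0,0,0.1],"turn":0},{"linear":[0,0,0],"turn":0}]'| egrep 'pos|force'
python3 -c "
from h import *
a=eyes.read_camera('wrist')[:,:,::-1];cv2.imwrite('pics/w11.png',a)
im=np.clip((a[180:320,240:400].astype(float)-15)*4,0,255).astype(np.uint8)
cv2.imwrite('pics/w11b.png',cv2.resize(im,None,fx=4.8,fy=4.2,interpolation=cv2.INTER_CUBIC))
"
```

```text
tcp_pos: [517.4, 148.5, 23.1]
wrist_force: [-0.0, 0.6, -1.7]
tcp_pos: [517.4, 148.5, 21.1]
wrist_force: [-0.3, -0.2, -0.7]
tcp_pos: [517.4, 148.5, 20.1]
wrist_force: [0.3, 0.1, -1.4]
```

View pics/w11b.png

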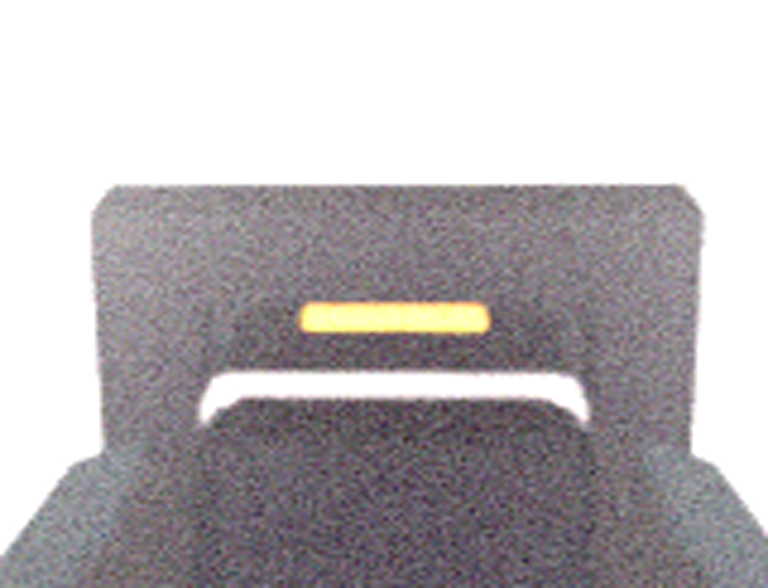

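```bash
python3 -m jog '[{"linear":[0,0,0.1],"turn":0},{"linear":[0,0,0],"turn":0}]'| egrep 'pos|force';python3 -m jog '[{"linear":[0,0,0.05],"turn":0},{"linear":[0,0,0],"turn":0}]'| egrep 'pos|force'
```

```text
tcp_pos: [517.4, 148.5, 19.1]
wrist_force: [0.0, -0.4, -2.0]
tcp_pos: [517.5, 148.5, 19.0]
wrist_force: [-2.6, -0.1, 4.3]
```

It bottomed exactly at the expected 19.0 mm. I release it.

```bash
python3 -m jog '[{"linear":[0,0,0],"turn":0},{"linear":[0,0,0],"turn":0},{"linear":[0,0,0],"turn":0},{"linear":[0,0,0],"turn":0}]' 0.6
python3 -m jog '[{"linear":[0,0,-1],"turn":0},{"linear":[0,0,-3],"turn":0},{"linear":[0,0,-4],"turn":0},{"linear":[-2,0,-4],"turn":0},{"linear":[-4,0,-3],"turn":0},{"linear":[-3,0,0],"turn":0},{"linear":[0,0,0],"turn":0},{"linear":[0,0,0],"turn":0}]'
python3 -c "
from h import *
W=eyes.camera_info('wrist');print(W['xyz'],W['attitude'])
for n in ('wrist','side','top'): cv2.imwrite('pics/%s12.png'%n,eyes.read_camera(n)[:,:,::-1])
a=cv2.imread('pics/wrist12.png')[40:230,240:400];cv2.imwrite('pics/w12c.png',cv2.resize(a,None,fx=3.1,fy=3.1,interpolation=cv2.INTER_CUBIC))
"
```

```text
time: 19.15
tcp_pos: [517.5, 148.5, 18.7]
tcp_rot: [-0.206, 0.978, -0.0, 0.0]
wrist_force: [-0.1, 0.4, -0.6]
opening: 52.9
time: 20.15
tcp_pos: [599.1, 184.6, 168.7]
tcp_rot: [-0.206, 0.978, 0.0, -0.0]
wrist_force: [-0.1, -0.4, -0.4]
opening: 52.9
[532.54996456 155.08678059 315.56159497] [-0.07738445 -0.11861264  0.82915607  0.5407799 ]
```

View pics/wrist12.png

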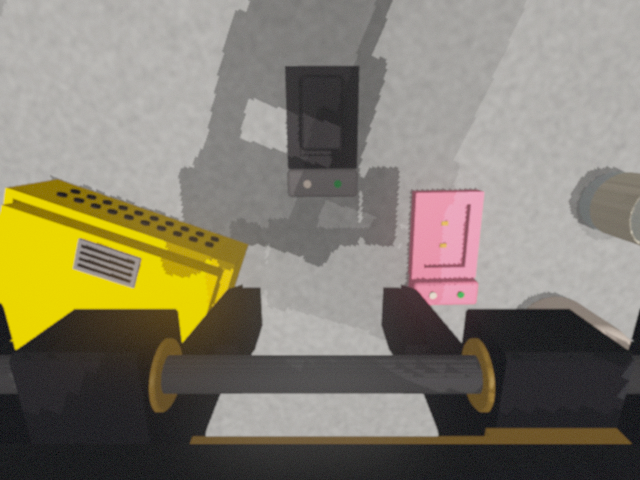

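View pics/w12c.png

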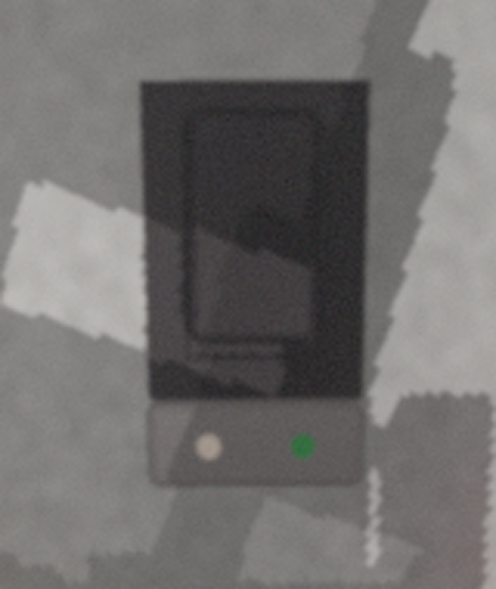

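View pics/side12.png

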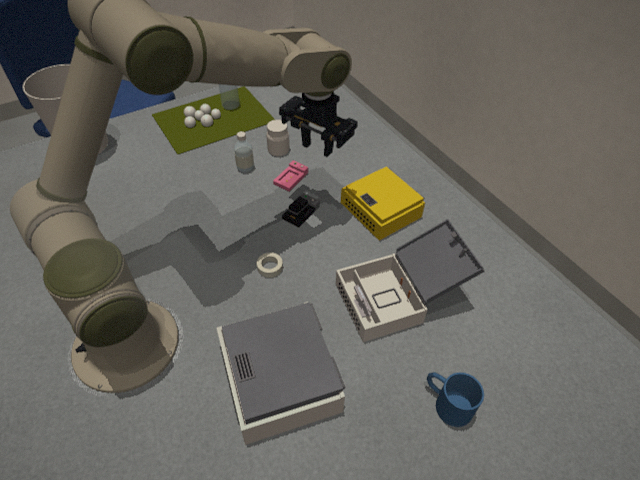

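The battery stands upright in the well: wrist crop (187,108)–(318,338), parallel to the dock. The lid lies open and the bystanders are in place. I check numbers and the scene before handing in.

```bash
python3 -c "
from h import *
W=eyes.camera_info('wrist')
f=lambda x,y,z:onz(W,(240+x/3.1-.3,40+y/3.1-.3),z)
q=np.array([f(187,109,48),f(318,109,48),f(313,339,48),f(188,339,48)]);print('bat',q.mean(0),np.linalg.norm(q[0]-q[1]),np.linalg.norm((q[2]+q[3]-q[0]-q[1])/2))
d=(q[2]+q[3]-q[0]-q[1]);print(np.degrees(np.arctan2(d[1],d[0])))
a=f(141,82,14);b=f(369,82,14);n=(b-a)/np.linalg.norm(b-a);print('dock',(a+b)/2+38*np.array([n[1],-n[0],0]),np.linalg.norm(a-b))
A=cv2.imread('pics/side0.png');B=cv2.imread('pics/side12.png')
for nme,(x0,y0,x1,y1) in dict(bottle=(232,128,256,175),jar=(266,118,290,158),mug=(425,370,485,428),tape=(255,250,285,280)).items():
  t=A[y0:y1,x0:x1];r=cv2.matchTemplate(B[y0-8:y1+8,x0-8:x1+8],t,cv2.TM_CCOEFF_NORMED);_,v,_,l=cv2.minMaxLoc(r);print(nme,v,l[0]-8,l[1]-8)
"
```

```text
bat [519.75287735 148.82581905  48.        ] 28.44747532788312 48.45869924165559
23.204634070532354
dock [522.03323633 150.7148843   14.        ] 55.45679072078917
bottle 0.9925594925880432 0 0
jar 0.8192976117134094 0 0
mug 0.992950439453125 0 0
tape 0.8258600831031799 0 0
```

```bash
python3 -c "
from h import *
print(workorder.hand_in()); print(manip.observe()['time'])"
```

```text
the job is handed in; nothing more can be done
None
the job is handed in; nothing more can be done
```

I pressed the small white recorder's pad until it bottomed. I then left straight up, and the lid swung fully open untouched. After that I moved the battery into the black dock, released it and handed the job in at about 20 s.

**Press:** the force was about 3 N while the catch slid. The last 1 mm step read 14.2 N, a little over the 10–13 N guideline but under the 18 N limit.

**Waiting for the lid:** my first wait commands were refused because of a format slip, so I repeated them before going near the lid again.

**Placing:** the battery met the well floor at the expected height (TCP 19.0 mm).

**Last checks:**
- **Battery:** upright, long side along the well, about 3 mm from the well's centre by the wrist camera, against a limit of 6 mm.
- **Lid:** open in the side view.
- **Bottle, jar, mug and tape roll:** no pixel shift from the start. The match was weaker for the jar and tape roll (0.82).
- **Robot:** clear of everything at 169 mm.

**Disagreements:** the cameras differed by 3–7 mm on some positions, so I relied on the wrist camera close up for the final alignment. Its two readings of how far off centre the battery sat in the gripper differed by about 2 mm, and I used a value between them.

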